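# Press home the stoppers of three sample vessels

### The arm

A 6-joint arm with a two-finger parallel gripper is mounted at the origin on the work surface. World frame = base frame: x ahead of the robot, y to its left, z up, the work surface at z = 0. Lengths are in m, angles in rad, forces in N, time in s.
With the tool pointing down it reaches from about 0.35 to 0.975 m from the base axis. Payload 7.1 kg.
Tool frame: the origin (TCP) lies at the very end of the fingers, on their centre line; the grasp point (between the pads) lies 19 mm behind it; y points along the fingers, x is the direction in which the jaws open and shut, and the axes are right-handed (so a half turn about y gives the same grasp; the last joint's range is limited). The gripper opens to 88 mm and grips with 3 to 60 N. Pads are 20 mm wide; open, the fingers measure 115 mm over their backs; the gripper's body (75 mm by 178 mm) begins 61 mm behind the grasp point.
Start: joints at [1.265, 0.423, 1.63, -0, 1.089, -0.019], TCP at [0.177, 0.599, 0.223] pointing down, gripper open.
Joint ranges: [-3, 3], [-0.9, 2.11], [0.09, 2.58], [-1.31, 4.45], [0.11, 2.69], [-2.54, 2.54]. Speed limits (rad/s): [2.39, 2.39, 3.01, 3.14, 3.14, 3.14].

### API

Orientations are given as a unit quaternion [x, y, z, w].
In Python, from workcell import sense, capture, calibration, job_done gives the robot as it stands.
- The arm moves only by the tool carry_out, never from a script. Its argument "moves" is a list of rows, each a list of 7 numbers: the shift along the tool's x, y, z in mm, then the turn, a rotation vector about the tool's x, y, z in degrees, then the opening, from 0 (shut) to 1 (fully open). In form: [[dx, dy, dz, wx, wy, wz, gripper], ...]. A call has exactly 5 rows; each row shifts and turns the commanded pose from where the row before left it, along the tool's axes as they then stand; what a row does not reach is not made up. A row lasts 1/10 s, in which the tool goes at most 50 mm and 8.59 degrees, less where a joint would pass 70% of its speed; a pose out of reach is approached as far as the arm can. A call is refused whole if a number of a shift passes 50 or a number of a turn 8.59, either way. A call with a gripper value outside its range is refused whole. The fingers move at their own pace and stop on an object; the grip force is fixed at half the most. Time passes only in rows, so rows that do not move let the fingers close, or fill a call up. It gives the time, the measured TCP pose, the force and the opening at its end, in the units of the state.
- sense(): the state, without advancing time (a new reading comes with each control period).
- capture(name): name is "side" or "top"; returns (picture, depth): 420x560x3 uint8, red, green, blue; 420x560 float32, m along the optical axis (not along the pixel's ray), 0 where there is no reading.
- calibration(name): a dict with "mtx" (3x3 intrinsics, pixels), "k1" (the pictures are not rectified: a ray, as slopes to the right and down, at radius r is drawn at 1 + k1 r^2 times it, then the intrinsics apply), "world_from_camera" (4x4, takes a point from camera to world coordinates). Camera axes: x right, y down, z forward; pixel columns grow to the right and rows downward; lengths in m; the calibration is good to about 2 mm. A picture is of the moment at which its call begins. calibration takes no time and is no camera call.
- job_done(): hands the job in, once; it reports no verdict.
The state is a dict: "time": time; "joint_pos": joint angles; "dq": joint speeds; "joint_torque": joint torques, N m; "tcp_pos": TCP position; "tool_rot": TCP orientation; "contact_force": force on the tool from outside, world axes, zero at the start; "moment": the same for the moment, N m; "width": finger opening in m.
Only numpy, scipy, OpenCV 4.12 (cv2) and the standard library are available. Lean on these libraries where they do the work, as an engineer would, in place of code of your own. Each camera call takes 0.05 s, during which the arm holds its last target. There are 200 camera calls.

### The job

The stoppers of the three glass sample vessels on the wooden tray are only half in: with your fingertips press each one gently straight down until its head rests on the glass rim, first the conical flask (its sample spoils fastest in air), then the tall straight bottle, and last the wide squat jar. Nothing is to be gripped: do not lift, tip or shove the vessels, and leave the other things on the bench alone.

Things in the scene. Friction and masses are not known exactly. Their poses are not given: they have to be found in the camera images.
- tray: Fixed low wooden tray, 160 x 400 mm, rim 14 mm high, floor 6 mm above the bench. Origin: centre of its underside, on the bench; x across the short side, y along the long side, z up. The three glass vessels stand on its floor in a row along its y, in any order, about 120 mm apart (100 mm at least).
- flask: Clear glass conical flask: base 76 mm across, narrowing to a neck 30 mm across; its rim is 78 mm above its underside. Loose, about 0.2 kg, stands on the tray's floor with a few grey mineral chips inside. Origin: centre of its underside; z up its axis.
- flask_stopper_top (a point): Centre of the flat top of the conical flask's dark rubber stopper, the spot to press. The stopper is a flat head 38 mm across and 6 mm thick, with a soft hollow crown 32 mm across standing 10 mm high on it (so the top lies 16 mm above the glass rim when home, up to 24 mm at the start). The crown yields 1 mm for every 2 N, 6 mm at most, and springs back. This point moves with the crown, z up.
- flask_stopper (a joint): How far the conical flask's stopper has gone in (m): 0 = underside of the head 8 mm above the glass rim, 0.008 = fully home, head resting on the rim. Starts at 0 to 0.002. It slides down against about 2.5 N of rubber friction, stays where it is left, and meets a firm stop at 0.008; pressing on with 5 to 8 N is enough to be sure that it is home.
- bottle: Clear glass bottle with a straight cylindrical body 50 mm across and a short neck 30 mm across; its rim is 88 mm above its underside. Loose, about 0.2 kg, stands on the tray's floor with a few grey mineral chips inside. Origin: centre of its underside; z up its axis.
- bottle_stopper_top (a point): Centre of the flat top of the tall straight bottle's dark rubber stopper, the spot to press. The stopper is a flat head 38 mm across and 6 mm thick, with a soft hollow crown 32 mm across standing 10 mm high on it (so the top lies 16 mm above the glass rim when home, up to 24 mm at the start). The crown yields 1 mm for every 2 N, 6 mm at most, and springs back. This point moves with the crown, z up.
- bottle_stopper (a joint): How far the tall straight bottle's stopper has gone in (m): 0 = underside of the head 8 mm above the glass rim, 0.008 = fully home, head resting on the rim. Starts at 0 to 0.002. It slides down against about 2.5 N of rubber friction, stays where it is left, and meets a firm stop at 0.008; pressing on with 5 to 8 N is enough to be sure that it is home.
- jar: Clear glass squat jar, a straight cylinder 68 mm across; its rim is 50 mm above its underside. Loose, about 0.2 kg, stands on the tray's floor with a few grey mineral chips inside. Origin: centre of its underside; z up its axis.
- jar_stopper_top (a point): Centre of the flat top of the wide squat jar's dark rubber stopper, the spot to press. The stopper is a flat head 68 mm across and 6 mm thick, with a soft hollow crown 52 mm across standing 10 mm high on it (so the top lies 16 mm above the glass rim when home, up to 24 mm at the start). The crown yields 1 mm for every 2 N, 6 mm at most, and springs back. This point moves with the crown, z up.
- jar_stopper (a joint): How far the wide squat jar's stopper has gone in (m): 0 = underside of the head 8 mm above the glass rim, 0.008 = fully home, head resting on the rim. Starts at 0 to 0.002. It slides down against about 2.5 N of rubber friction, stays where it is left, and meets a firm stop at 0.008; pressing on with 5 to 8 N is enough to be sure that it is home.
- wash_bottle: Bystander, loose: white plastic wash bottle, 66 mm across, 171 mm tall with its bent blue spout, on the bench beyond the tray. Origin: centre of its underside.
- beaker: Bystander, loose: glass beaker 56 mm across, 75 mm tall, three steel rods sticking out to about 127 mm, on the bench beyond the tray. Origin: centre of its underside.
- spatula: Bystander, loose: thin steel lab spatula, 10 mm wide and 186 mm long, lying on the bench on the robot's side of the tray. Origin: underside of its middle.
- rack: Bystander, loose: empty orange plastic tube rack, 70 x 160 x 50 mm, on the bench past the +y end of the tray. Origin: centre of its underside.
Mind the look-alikes: they are no part of the job. What is shaped like the jar but green is not meant. Leave any purple look-alike of the bottle alone.

How it is judged:
On the way, in this order (a step that is already met when the one before it is completed fails the run):
1. the conical flask's stopper is pressed home (within 2 mm) (value of joint flask_stopper above 0.006 m), for 0.1 s.
2. the tall straight bottle's stopper is pressed home (within 2 mm) (value of joint bottle_stopper above 0.006 m), for 0.1 s.
3. the wide squat jar's stopper is pressed home (within 2 mm) (value of joint jar_stopper above 0.006 m), for 0.1 s.
At the end, for the whole second after the job is handed in: All three stoppers are home (at least 6 of the 8 mm in), the vessels stand upright (within 0.1 rad), at rest, on the tray and within 25 mm of where they began, and the bystanders are within 20 mm of where they began (value of joint each of flask_stopper, bottle_stopper, jar_stopper above 0.006 m and angle between each of flask, bottle, jar's own z axis and vertical below 0.1 rad and linear speed of each of flask, bottle, jar below 0.02 m/s and height (world z) of each of flask, bottle, jar below 0.012 m and distance of each of flask, bottle, jar from where it was at the start of the episode below 0.025 m and distance of each of wash_bottle, beaker, spatula, rack from where it was at the start of the episode below 0.02 m); the robot touches nothing.
It fails at once if a stopper pushed in (past 4 mm) before the ones due ahead of it are home ((value of joint bottle_stopper above 0.004 m and value of joint flask_stopper below 0.006 m) or (value of joint jar_stopper above 0.004 m and value of joint any of flask_stopper, bottle_stopper below 0.006 m)).
It fails at once if a vessel or its stopper pressed or gripped with more than 20 N (contact force between any of the fingers, the arm and flask above 20 N or contact force between any of the fingers, the arm and bottle above 20 N or contact force between any of the fingers, the arm and jar above 20 N).
It fails at once if a vessel lifted (more than 10 mm) (height (world z) of any of flask, bottle, jar above 0.016 m).
It fails at once if a vessel tipped (more than 0.3 rad) or pushed about (more than 25 mm) (angle between any of flask, bottle, jar's own z axis and vertical above 0.3 rad or distance of any of flask, bottle, jar from where it was at the start of the episode above 0.025 m).
It fails at once if the wash bottle, beaker, spatula or rack disturbed (moved more than 20 mm) (distance of any of wash_bottle, beaker, spatula, rack from where it was at the start of the episode above 0.02 m).
It also fails if it takes over 48 s, if anything falls off the work surface, if the arm or the gripper's body presses on something with over 40 N, if the wrist force passes 120 N, or if a joint passes its speed limit or range.

## Working session

There is one attempt and no reset: what is moved stays moved. The work goes in short steps, Python scripts to look and compute and a tool call to move; the robot and the scene stay as the last step left them, time stands still between calls to the robot, and variables do not carry over. Pictures are saved under pics/ and viewed, about 8 in all and at most 12, crops included, and the job is handed in when it is done.

Besides the shell and the picture viewer there is one more tool, called after ">>>" as name(argument=value, ...) on one line, values as JSON. carry_out: Moves the arm, as the interface text tells. Its arguments: {"type":"object","properties":{"moves":{"type":"array"}},"required":["moves"]}

```bash
mkdir -p pics; cat > h.py <<'E'
import numpy as np, cv2
from workcell import sense, capture, calibration
def world(name, depth, px):
    c=calibration(name); K=np.array(c["mtx"]); T=np.array(c["world_from_camera"]); out=[]
    for u,v in px:
        xd,yd=(u-K[0,2])/K[0,0],(v-K[1,2])/K[1,1]; x,y=xd,yd
        for _ in range(20):
            s=1+c["k1"]*(x*x+y*y); x,y=xd/s,yd/s
        z=depth[int(round(v)),int(round(u))]; out.append((T@[x*z,y*z,z,1])[:3])
    return np.array(out)
E
python3 - <<'E'
from h import *
for n in("top","side"):
    p,d=capture(n); cv2.imwrite(f"pics/{n}0.png",p[:,:,::-1]); np.save(f"{n}0.npy",d)
    print(n,calibration(n))
print(sense())
E
```

```text
top {'mtx': array([[441.97850263,   0.        , 282.70809652],
       [  0.        , 441.97850263, 214.54661931],
       [  0.        ,   0.        ,   1.        ]]), 'k1': -0.10376895052274614, 'world_from_camera': array([[-0.02569157, -0.99039871,  0.13583206,  0.47607405],
       [-0.99944621,  0.0225732 , -0.02444833,  0.08687416],
       [ 0.02114743, -0.13638495, -0.99043018,  1.19125918],
       [ 0.        ,  0.        ,  0.        ,  1.        ]])}
side {'mtx': array([[535.83447037,   0.        , 272.92386927],
       [  0.        , 535.83447037, 206.71123845],
       [  0.        ,   0.        ,   1.        ]]), 'k1': -0.09695092777259626, 'world_from_camera': array([[ 0.87514894, -0.2943328 ,  0.38403455,  0.18509493],
       [-0.48336754, -0.56739507,  0.66664733, -0.66595791],
       [ 0.02168314, -0.76904554, -0.63882611,  0.80400416],
       [ 0.        ,  0.        ,  0.        ,  1.        ]])}
{'time': 0.1, 'joint_pos': array([ 1.26498166e+00,  4.23761897e-01,  1.63059502e+00,  3.03972873e-05,
        1.08860467e+00, -1.90304072e-02]), 'dq': array([-2.76843594e-03, -1.47581671e-03, -9.52595326e-04, -1.02837225e-04,
        3.07270127e-05, -1.72250109e-03]), 'joint_torque': array([ 3.95701682e-04, -5.45614851e+01, -2.74325269e+01,  6.45617838e-02,
        1.88112224e-02, -1.15993495e-05]), 'tcp_pos': array([0.17662938, 0.59900483, 0.2219883 ]), 'tool_rot': array([ 0.56659661,  0.42301513, -0.42381238, -0.5660473 ]), 'contact_force': array([ 0.7040847 ,  0.52459794, -0.22755993]), 'moment': array([ 0.03163145, -0.01812359,  0.0079257 ]), 'width': 0.08778142920878144}
```

View pics/top0.png

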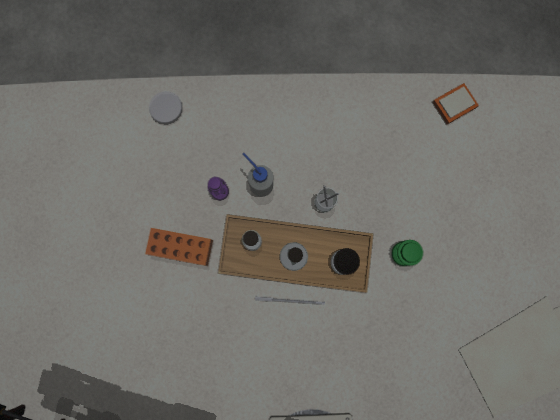

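View pics/side0.png

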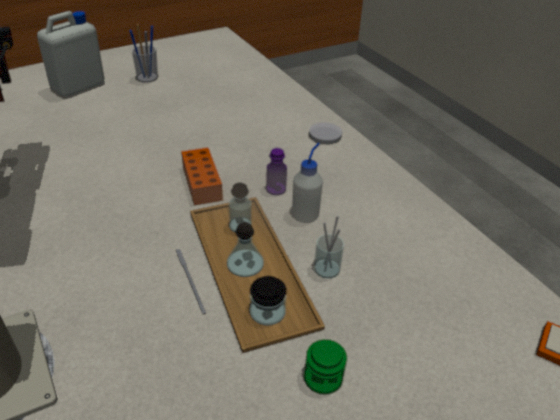

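The top view shows three vessels on the tray: the bottle's stopper at (251,239), the flask's at (294,255) and the jar's at (346,261). The look-alikes are off the tray, the purple bottle at (218,188) and the green jar at (407,253). Next I measure the dark stoppers in both views and make a crop to confirm.

```bash
cat > meas.py <<'E'
from h import *
import sys
def meas(n,p,d,seeds):
    for k,(u,v,r) in seeds.items():
        V,U=np.mgrid[v-r:v+r+1,u-r:u+r+1]; dark=(p[V,U].max(-1)<75)&(d[V,U]>0)
        px=np.c_[U[dark],V[dark]]; W=world(n,d,px)
        zt=np.percentile(W[:,2],90); t=W[abs(W[:,2]-zt)<.004]
        print(n,k,len(t),"ztop",zt.round(4),"mean",t.mean(0).round(4),"mid",((t.max(0)+t.min(0))/2).round(4),"ext",np.ptp(t,axis=0).round(3))
if __name__=="__main__":
    S={"top":dict(bottle=(251,239,11),flask=(295,255,11),jar=(346,261,17)),
       "side":dict(bottle=(240,190,12),flask=(245,231,12),jar=(268,290,22))}
    for n in S:
        p=cv2.imread(f"pics/{n}0.png")[:,:,::-1]; d=np.load(f"{n}0.npy"); meas(n,p,d,S[n])
    d=np.load("top0.npy"); print("tray corners",world("top",d,[(226,216),(372,234),(368,291),(220,276)]).round(3).tolist())
    a=cv2.imread("pics/top0.png")[200:300,210:430]; b=cv2.imread("pics/side0.png")[170:350,170:360]
    cv2.imwrite("pics/crop.png",np.vstack([cv2.resize(a,(700,318)),cv2.copyMakeBorder(cv2.resize(b,(295,280)),0,0,0,405,0)]))
E
python3 meas.py
```

```text
top bottle 118 ztop 0.1185 mean [0.5687 0.1418 0.1173] mid [0.5676 0.1415 0.1181] ext [0.03  0.029 0.007]
top flask 99 ztop 0.1097 mean [0.5266 0.0325 0.1082] mid [0.5276 0.0325 0.1096] ext [0.027 0.03  0.008]
top jar 271 ztop 0.08 mean [ 0.5073 -0.0995  0.0788] mid [ 0.5069 -0.0989  0.0793] ext [0.05  0.049 0.007]
side bottle 101 ztop 0.1178 mean [0.5655 0.1393 0.1168] mid [0.5657 0.1403 0.1169] ext [0.029 0.027 0.006]
side flask 141 ztop 0.1083 mean [0.5234 0.0318 0.1074] mid [0.5227 0.0341 0.108 ] ext [0.031 0.034 0.007]
side jar 477 ztop 0.0791 mean [ 0.5045 -0.0999  0.0781] mid [ 0.505  -0.0993  0.0783] ext [0.051 0.05  0.006]
tray corners [[0.636, 0.21, 0.019], [0.579, -0.183, 0.01], [0.427, -0.167, -0.002], [0.478, 0.23, -0.002]]
```

View pics/crop.png

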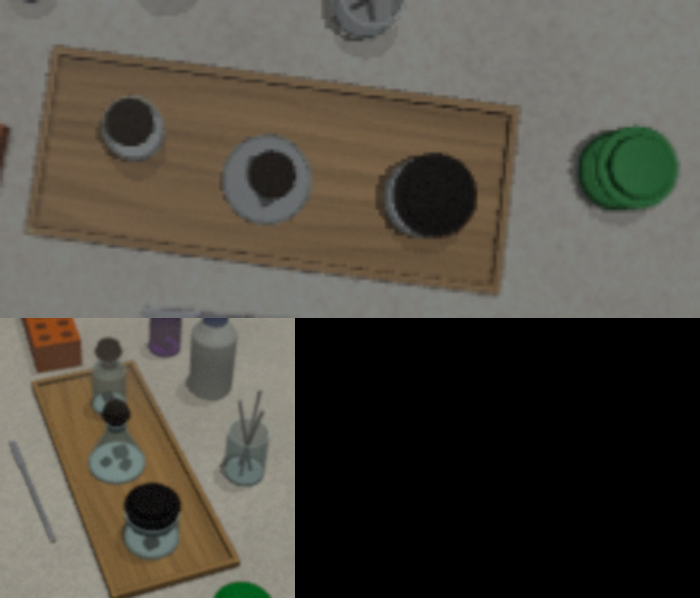

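Confirmed: flask in the middle, bottle at the +y end, jar at the -y end. The top heights agree with the geometry (at most 108, 118 and 80 mm). Targets in xy are flask (0.525, 0.0325), bottle (0.567, 0.141) and jar (0.506, -0.0995).

```bash
cat > go.py <<'E'
from h import *
from scipy.spatial.transform import Rotation as Ro
import sys
s=sense(); R=Ro.from_quat(s["tool_rot"]); t=np.array([float(x) for x in sys.argv[1:4]])
print("t",round(s["time"],2),"tcp",s["tcp_pos"].round(4),"F",s["contact_force"].round(2),"w",round(s["width"],3))
print("R",R.as_matrix().round(3).tolist(),"q6",s["joint_pos"].round(3))
print("to go, tool mm",(R.inv().apply(t-s["tcp_pos"])*1000).round(1))
E
python3 go.py 0.525 0.0325 0.2
```

```text
t 0.1 tcp [0.1766 0.599  0.222 ] F [ 0.7   0.52 -0.23] w 0.088
R [[0.283, -0.0, -0.959], [0.959, -0.001, 0.283], [-0.001, -1.0, 0.0]] q6 [ 1.265  0.424  1.631  0.     1.089 -0.019]
to go, tool mm [-444.8   22.6 -494.4]
```

>>> carry_out(moves=[[-15,0,-15,0,0,0,0],[-29,0,-33,0,0,0,0],[-30,0,-33,0,0,0,0],[-30,0,-33,0,0,0,0],[-30,0,-33,0,0,0,0]])

```text
time: 0.6
tcp_pos: [0.2802, 0.4277, 0.2224]
tool_rot: [0.566, 0.423, -0.424, -0.566]
contact_force: [0.2, 0.1, 0.9]
width: 0.0511
```

>>> carry_out(moves=[[-30,0,-33,0,0,0,0],[-30,0,-33,0,0,0,0],[-30,0,-33,0,0,0,0],[-30,0,-33,0,0,0,0],[-30,0,-33,0,0,0,0]])

```text
time: 1.1
tcp_pos: [0.3962, 0.2371, 0.2226]
tool_rot: [-0.566, -0.423, 0.424, 0.566]
contact_force: [0.2, 1.8, 0.2]
width: 0.0113
```

>>> carry_out(moves=[[-30,0,-33,0,0,0,0],[-30,0,-33,0,0,0,0],[-30,0,-33,0,0,0,0],[-30,0,-33,0,0,0,0],[-15,0,-20,0,0,0,0]])

```text
time: 1.6
tcp_pos: [0.5043, 0.0636, 0.2226]
tool_rot: [0.567, 0.423, -0.423, -0.567]
contact_force: [0.1, -0.3, 0.2]
width: 0.0007
```

```bash
python3 go.py 0.525 0.0325 0.13
```

```text
t 1.6 tcp [0.5043 0.0636 0.2226] F [ 0.09 -0.28  0.17] w 0.001
R [[0.285, 0.0, -0.959], [0.959, -0.0, 0.285], [-0.0, -1.0, -0.0]] q6 [ 1.020e-01  2.520e-01  1.885e+00 -1.000e-03  1.005e+00 -1.179e+00]
to go, tool mm [-23.9  92.6 -28.7]
```

>>> carry_out(moves=[[-12,0,-15,0,0,0,0],[-12,20,-14,0,0,0,0],[0,35,0,0,0,0,0],[0,30,0,0,0,0,0],[0,8,0,0,0,0,0]])

```text
time: 2.1
tcp_pos: [0.522, 0.0348, 0.1267]
tool_rot: [-0.565, -0.422, 0.425, 0.568]
contact_force: [-0.7, 0.3, -0.2]
width: 0.0006
```

```bash
python3 - <<'E'
from h import *
p,d=capture("side"); a=p[130:330,150:350]
p2,d2=capture("top"); b=p2[190:300,220:330]
cv2.imwrite("pics/near.png",np.hstack([cv2.resize(a,(400,400)),cv2.resize(b,(400,400))])[:,:,::-1])
E
python3 go.py 0.525 0.0325 0.112
```

```text
t 2.2 tcp [0.5234 0.0351 0.1286] F [ 0.28 -0.81  0.35] w 0.001
R [[0.283, -0.003, -0.959], [0.959, -0.0, 0.283], [-0.001, -1.0, 0.003]] q6 [ 0.044  0.414  1.915 -0.     0.816 -1.24 ]
to go, tool mm [-2.  16.6 -2.4]
```

View pics/near.png

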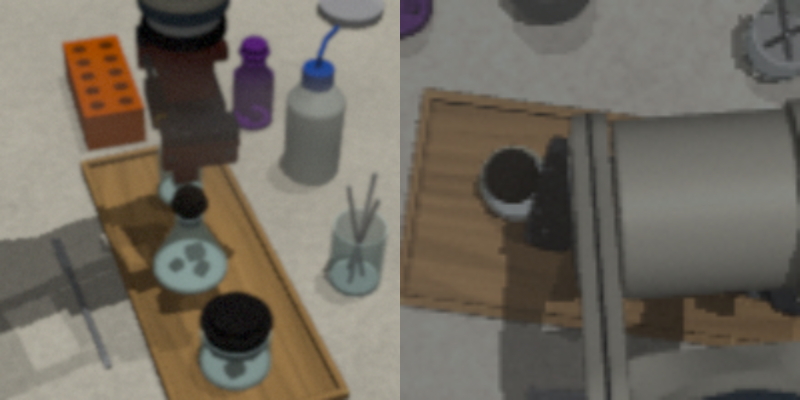

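The picture shows the closed fingertips just above the flask's stopper (left panel, 190,195), and the gripper is clear of the bottle. I centre and press slowly.

>>> carry_out(moves=[[-2,6,-2,0,0,0,0],[0,6,0,0,0,0,0],[0,4,0,0,0,0,0],[0,0,0,0,0,0,0],[0,0,0,0,0,0,0]])

```text
time: 2.7
tcp_pos: [0.5258, 0.0327, 0.1139]
tool_rot: [0.566, 0.424, -0.423, -0.566]
contact_force: [-0.0, -0.3, -0.2]
width: 0.0005
```

>>> carry_out(moves=[[0,2,0,0,0,0,0],[0,2,0,0,0,0,0],[0,1,0,0,0,0,0],[0,1,0,0,0,0,0],[0,1,0,0,0,0,0]])

```text
time: 3.2
tcp_pos: [0.5256, 0.0326, 0.1067]
tool_rot: [-0.566, -0.423, 0.423, 0.566]
contact_force: [-1.4, -0.6, 2.1]
width: 0.0007
```

>>> carry_out(moves=[[0,1,0,0,0,0,0],[0,1,0,0,0,0,0],[0,1,0,0,0,0,0],[0,1,0,0,0,0,0],[0,1,0,0,0,0,0]])

```text
time: 3.7
tcp_pos: [0.5257, 0.0326, 0.1016]
tool_rot: [-0.566, -0.423, 0.423, 0.566]
contact_force: [-0.8, 0.5, 2.7]
width: 0.0001
```

>>> carry_out(moves=[[0,1,0,0,0,0,0],[0,1,0,0,0,0,0],[0,1,0,0,0,0,0],[0,0.5,0,0,0,0,0],[0,0,0,0,0,0,0]])

```text
time: 4.2
tcp_pos: [0.5257, 0.0326, 0.0982]
tool_rot: [0.566, 0.423, -0.423, -0.566]
contact_force: [-0.9, -0.3, 4.8]
width: 0.0004
```

>>> carry_out(moves=[[0,0.5,0,0,0,0,0],[0,0.5,0,0,0,0,0],[0,0.5,0,0,0,0,0],[0,0,0,0,0,0,0],[0,0,0,0,0,0,0]])

```text
time: 4.7
tcp_pos: [0.5257, 0.0326, 0.0969]
tool_rot: [0.566, 0.423, -0.423, -0.566]
contact_force: [-2.6, 0.5, 6.5]
width: 0.0003
```

The force rose to 6.5 N at z = 96.9 mm, and a home stopper has its free top at 100 mm, so the flask's stopper is home. Lift and go to the bottle.

>>> carry_out(moves=[[0,-4,0,0,0,0,0],[0,-12,0,0,0,0,0],[0,-20,0,0,0,0,0],[0,-14,0,0,0,0,0],[20,0,-2,0,0,0,0]])

```text
time: 5.2
tcp_pos: [0.5341, 0.0503, 0.1491]
tool_rot: [0.567, 0.424, -0.422, -0.566]
contact_force: [-0.1, -0.1, 0.3]
width: 0.0005
```

>>> carry_out(moves=[[30,0,-3,0,0,0,0],[30,0,-2,0,0,0,0],[25,0,-2,0,0,0,0],[10.5,0,0,0,0,0,0],[0,0,0,0,0,0,0]])

```text
time: 5.7
tcp_pos: [0.5672, 0.1418, 0.147]
tool_rot: [0.566, 0.424, -0.424, -0.566]
contact_force: [0.6, -0.6, 0.4]
width: 0.0006
```

```bash
python3 - <<'E'
from meas import *
p,d=capture("side"); cv2.imwrite("pics/side1.png",p[:,:,::-1])
meas("side",p,d,dict(flask=(245,231,14),jar=(268,290,22)))
E
python3 go.py 0.567 0.141 0.124
```

```text
side flask 144 ztop 0.1006 mean [0.5232 0.0315 0.0997] mid [0.523  0.0326 0.0999] ext [0.031 0.033 0.006]
side jar 483 ztop 0.0791 mean [ 0.5043 -0.1002  0.078 ] mid [ 0.5055 -0.099   0.0785] ext [0.051 0.053 0.007]
t 5.75 tcp [0.5667 0.1408 0.1468] F [ 0.64 -0.39  0.26] w 0.0
R [[0.282, -0.0, -0.959], [0.959, -0.0, 0.282], [-0.0, -1.0, 0.0]] q6 [ 0.223  0.461  1.776 -0.     0.905 -1.062]
to go, tool mm [ 0.3 22.8 -0.2]
```

The flask's stopper top now measures 100.6 mm (home is 100), and the flask hasn't moved. The fingers are centred over the bottle, so I descend from 147 mm to about 107 mm.

>>> carry_out(moves=[[0,10,0,0,0,0,0],[0,10,0,0,0,0,0],[0,4,0,0,0,0,0],[0,2,0,0,0,0,0],[0,1,0,0,0,0,0]])

```text
time: 6.25
tcp_pos: [0.5668, 0.1405, 0.1192]
tool_rot: [-0.566, -0.423, 0.424, 0.567]
contact_force: [-0.5, -0.2, -0.8]
width: 0.0004
```

>>> carry_out(moves=[[0,1,0,0,0,0,0],[0,1,0,0,0,0,0],[0,1,0,0,0,0,0],[0,1,0,0,0,0,0],[0,1,0,0,0,0,0]])

```text
time: 6.75
tcp_pos: [0.5672, 0.1409, 0.1149]
tool_rot: [0.566, 0.424, -0.423, -0.566]
contact_force: [-0.5, -0.1, 2.5]
width: 0.0007
```

>>> carry_out(moves=[[0,1,0,0,0,0,0],[0,1,0,0,0,0,0],[0,1,0,0,0,0,0],[0,1,0,0,0,0,0],[0,0,0,0,0,0,0]])

```text
time: 7.25
tcp_pos: [0.5671, 0.1409, 0.1106]
tool_rot: [0.566, 0.423, -0.423, -0.566]
contact_force: [0.5, 0.1, 2.1]
width: 0.0005
```

>>> carry_out(moves=[[0,1,0,0,0,0,0],[0,1,0,0,0,0,0],[0,1,0,0,0,0,0],[0,0.5,0,0,0,0,0],[0,0,0,0,0,0,0]])

```text
time: 7.75
tcp_pos: [0.5672, 0.1409, 0.1074]
tool_rot: [0.566, 0.424, -0.423, -0.566]
contact_force: [0.4, 0.1, 5.2]
width: 0.0006
```

>>> carry_out(moves=[[0,0.7,0,0,0,0,0],[0,0,0,0,0,0,0],[0,-4,0,0,0,0,0],[0,-15,0,0,0,0,0],[0,-20,0,0,0,0,0]])

```text
time: 8.25
tcp_pos: [0.5658, 0.1406, 0.1453]
tool_rot: [-0.566, -0.422, 0.424, 0.567]
contact_force: [-0.0, 0.7, 0.1]
width: 0.0005
```

>>> carry_out(moves=[[-15,0,-1,0,0,0,0],[-30,0,-1,0,0,0,0],[-35,0,-1,0,0,0,0],[-35,0,-1,0,0,0,0],[-35,0,-1,0,0,0,0]])

```text
time: 8.75
tcp_pos: [0.5278, -0.0063, 0.145]
tool_rot: [-0.566, -0.423, 0.424, 0.566]
contact_force: [0.7, 0.3, -0.1]
width: 0.0007
```

>>> carry_out(moves=[[-35,0,-1,0,0,0,0],[-35,0,-1,0,0,0,0],[-20,0,-1,0,0,0,0],[-8,0,-1,0,0,0,0],[0,0,0,0,0,0,0]])

```text
time: 9.25
tcp_pos: [0.5047, -0.1006, 0.1452]
tool_rot: [-0.567, -0.423, 0.423, 0.567]
contact_force: [-0.1, -0.1, 0.2]
width: 0.0006
```

```bash
python3 - <<'E'
from meas import *
p,d=capture("side"); cv2.imwrite("pics/side2.png",p[:,:,::-1])
meas("side",p,d,dict(bottle=(240,192,12)))
p,d=capture("top"); cv2.imwrite("pics/top2.png",p[:,:,::-1])
meas("top",p,d,dict(bottle=(251,240,11)))
E
python3 go.py 0.506 -0.0995 0.085
```

```text
side bottle 50 ztop 0.3219 mean [ 0.4692 -0.1009  0.3227] mid [ 0.4714 -0.0973  0.3219] ext [0.009 0.026 0.008]
top bottle 105 ztop 0.1116 mean [0.5687 0.1424 0.1104] mid [0.5685 0.1418 0.1114] ext [0.03  0.03  0.007]
t 9.35 tcp [ 0.5053 -0.0992  0.1453] F [-0.03  0.23 -0.36] w 0.0
R [[0.283, -0.0, -0.959], [0.959, 0.0, 0.283], [0.0, -1.0, 0.0]] q6 [-0.217  0.374  1.928  0.     0.84  -1.501]
to go, tool mm [-0.1 60.3 -0.8]
```

View pics/side2.png

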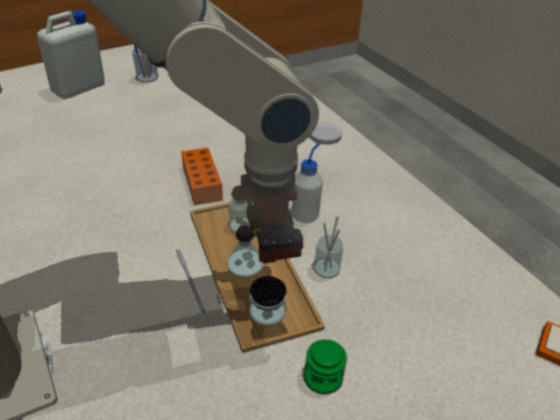

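The top view gives the bottle's stopper top at 111.6 mm, 7 mm lower than before, so it is home. In the picture the gripper is over the jar (268,290) with everything else undisturbed. I descend on the jar, whose home top is 72 mm, to about 69 mm.

>>> carry_out(moves=[[0,15,0,0,0,0,0],[0,25,0,0,0,0,0],[0,15,0,0,0,0,0],[0,6,0,0,0,0,0],[0,2,0,0,0,0,0]])

```text
time: 9.85
tcp_pos: [0.5053, -0.0987, 0.0819]
tool_rot: [-0.566, -0.424, 0.424, 0.566]
contact_force: [1.1, 0.4, 0.1]
width: 0.0004
```

>>> carry_out(moves=[[0,1,0,0,0,0,0],[0,1,0,0,0,0,0],[0,1,0,0,0,0,0],[0,1,0,0,0,0,0],[0,1,0,0,0,0,0]])

```text
time: 10.35
tcp_pos: [0.5058, -0.0997, 0.0778]
tool_rot: [0.567, 0.424, -0.423, -0.566]
contact_force: [0.8, 0.6, 2.1]
width: 0.0007
```

>>> carry_out(moves=[[0,1,0,0,0,0,0],[0,1,0,0,0,0,0],[0,1,0,0,0,0,0],[0,1,0,0,0,0,0],[0,0,0,0,0,0,0]])

```text
time: 10.85
tcp_pos: [0.5057, -0.0996, 0.0734]
tool_rot: [0.566, 0.424, -0.423, -0.566]
contact_force: [1.3, -0.2, 2.4]
width: 0.0005
```

>>> carry_out(moves=[[0,1,0,0,0,0,0],[0,1,0,0,0,0,0],[0,1,0,0,0,0,0],[0,1,0,0,0,0,0],[0,0.5,0,0,0,0,0]])

```text
time: 11.35
tcp_pos: [0.5057, -0.0996, 0.0691]
tool_rot: [0.566, 0.424, -0.423, -0.566]
contact_force: [0.8, 0.5, 6.2]
width: 0.0009
```

>>> carry_out(moves=[[0,0,0,0,0,0,0],[0,0,0,0,0,0,0],[0,0,0,0,0,0,0],[0,0,0,0,0,0,0],[0,0,0,0,0,0,0]])

```text
time: 11.85
tcp_pos: [0.5057, -0.0996, 0.0693]
tool_rot: [0.567, 0.424, -0.423, -0.566]
contact_force: [0.5, -0.5, 5.9]
width: 0.0005
```

The jar gives a firm 6 N at 69.2 mm, so it is home. Lift straight up and well clear, then check.

>>> carry_out(moves=[[0,-4,0,0,0,0,0],[0,-15,0,0,0,0,0],[0,-30,0,0,0,0,0],[0,-35,0,0,0,0,0],[0,-35,0,0,0,0,0]])

```text
time: 12.35
tcp_pos: [0.5041, -0.0992, 0.1885]
tool_rot: [-0.565, -0.423, 0.424, 0.567]
contact_force: [0.5, -0.1, -0.1]
width: 0.0004
```

>>> carry_out(moves=[[0,-35,0,0,0,0,0],[0,-30,0,0,0,0,0],[0,-15,0,0,0,0,0],[0,0,0,0,0,0,0],[0,0,0,0,0,0,0]])

```text
time: 12.85
tcp_pos: [0.5046, -0.0994, 0.2672]
tool_rot: [-0.566, -0.423, 0.424, 0.567]
contact_force: [0.5, 0.5, 0.1]
width: 0.0005
```

```bash
python3 - <<'E'
from meas import *
p,d=capture("side"); cv2.imwrite("pics/side3.png",p[:,:,::-1])
try: meas("side",p,d,dict(flask=(245,233,12),jar=(268,292,22)))
except Exception as e: print(e)
p,d=capture("top"); meas("top",p,d,dict(bottle=(251,240,11)))
print(sense()["tcp_pos"],sense()["contact_force"])
E
```

```text
side flask 138 ztop 0.1008 mean [0.5234 0.0317 0.0999] mid [0.5228 0.0334 0.0999] ext [0.03  0.033 0.006]
side jar 486 ztop 0.0725 mean [ 0.5044 -0.0998  0.0715] mid [ 0.5047 -0.0993  0.0722] ext [0.052 0.052 0.007]
top bottle 108 ztop 0.1118 mean [0.5684 0.1416 0.1103] mid [0.5683 0.1419 0.1109] ext [0.03  0.029 0.006]
[ 0.5043493  -0.09930851  0.26639751] [-1.64759336 -0.02523017 -0.88420646]
```

View pics/side3.png

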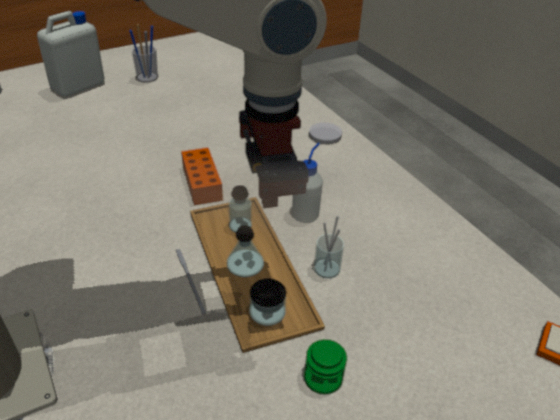

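All three stoppers are down. The vessels stand upright where they were, the bystanders look unmoved, and the arm is clear.

```bash
python3 -c "
from workcell import job_done; print(job_done())"
```

```text
the job is handed in; nothing more can be done
None
```

I pressed all three stoppers home with the closed fingertips in the order asked: conical flask, tall bottle, squat jar. The job was handed in at about 13 s of the 48 s allowed; `job_done()` gives no verdict.

| Vessel | Highest press force read | Stopper top before | Stopper top after | Home height |
|---|---|---|---|---|
| Flask | 6.5 N | 108.3 mm | 100.8 mm | 100 mm |
| Bottle | 5.2 N, then 0.7 mm more (force not read) | 118.5 mm | 111.8 mm | 110 mm |
| Jar | 6.2 N | 79.1 mm | 72.5 mm | 72 mm |

- **Heights:** the bottle was measured in the top view only, because the arm blocked its side-view check after pressing. That view reads about 1 mm higher than the side view, so I take its 111.8 mm as home. Its force also rose against a firm stop, as with the other two.
- **Surroundings:** the stopper positions shifted by less than 1 mm. In the last picture the vessels stand upright and the bystanders look unmoved; I did not measure the bystanders. The arm is clear, with the fingertips at z = 0.27 m.

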